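# Unclip the drill guide and set it square in the fence corner

## Robot

A 6-joint arm with a two-finger parallel gripper is mounted at the origin on a cart in front of the work surface, level with it; the furniture and walls round the work are solid. World frame = base frame: x ahead of the robot, y to its left, z up, the work surface at z = 0. Lengths are in m, angles in rad, forces in N, time in s.
With the tool pointing down it reaches from about 0.35 to 0.975 m from the base axis. Payload 4.9 kg.
Tool frame: the origin (TCP) lies on the centre line of the jaws, within the pads' length; the fingertips stand ctrl.nose_length ahead of it and the grasp point (between the pads) lies 2 mm behind it (ctrl.nose_length is the distance from the TCP to the fingertips, in m); z points along the fingers, y is the direction in which the jaws open and shut (so a half turn about z gives the same grasp; the last joint's range is limited). The gripper opens to 85 mm and grips with 20 to 120 N. Pads are 22 mm wide; open, the fingers measure 114 mm over their backs; the gripper's body (76 mm by 85 mm) begins 54 mm behind the grasp point. The pads swing forward as they close: fully open they stand 13 mm farther back than shut.
Start: joints at [-1.33, 0.053, 1.613, -0, 1.476, -0.119], TCP at [0.22, -0.585, 0.248] pointing down, gripper open.
Joint ranges: [-3.01, 3.01], [-1.01, 2.22], [0.06, 2.58], [-1.02, 4.17], [0.09, 2.62], [-3.14, 3.14]. Speed limits (rad/s): [2.57, 2.57, 3.14, 3.14, 3.14, 3.14].

## Interface

Orientations are given as a rotation vector (axis times angle).
In Python, from station import sensors, get_image, order, ctrl gives the robot as it stands.
- The arm moves only by the tool move_arm, never from a script. Its argument "increments" is a list of rows, each a list of 5 numbers: the shift along the tool's x, y, z in cm, then the turn about the tool's z in degrees, then the finger opening in cm, from 0 to 8.54. In form: [[dx, dy, dz, twist, gripper], ...]. A call has 1 to 5 rows; each row is the pose to reach, as a shift and turn from the pose commanded when the call began, along the tool's axes at that moment; what a row does not reach only later rows make up. A row lasts 1/8 s, in which the tool goes at most 62.5 mm and 10.7 degrees, less where a joint would pass 70% of its speed; a pose out of reach is approached as far as the arm can. A call with a gripper value outside its range is refused whole. The fingers move at their own pace and stop on an object; "newtons" is the grip in N (left out, the last holds). Time passes only in rows, so rows that repeat a pose let the fingers close. It gives the time, the measured TCP pose, the force and the opening at its end, in the units of the state.
- sensors.get_obs(): the state, without advancing time (a new reading comes with each control period).
- get_image(name): name is "scene" or "top"; returns a dict with "image" (480x640x3 uint8, red, green, blue), "K" (3x3 intrinsics, pixels), "R" (3x3) and "t" (3): a world point X has camera coordinates R X + t. Camera axes: x right, y down, z forward; pixel columns grow to the right and rows downward; lengths in m; the calibration is good to about 2 mm. A picture is of the moment at which its call begins. There is no depth.
- order.finish_job(): hands the job in, once; it reports no verdict.
The state is a dict: "t": time; "q": joint angles; "dq": joint speeds; "effort": joint torques, N m; "tool_pos": TCP position; "tool_rot": TCP orientation; "contact_force": force on the tool from outside, world axes, zero at the start; "wrist_torque": the same for the moment, N m; "opening": finger opening in m.
Only numpy, scipy, OpenCV 4.12 (cv2) and the standard library are available. Lean on these libraries where they do the work, as an engineer would, in place of code of your own. Each camera call takes 0.05 s, during which the arm holds its last target.

## Task

The orange drill guide is clipped by its black tongue into the sprung dock. Pinch the dock's two blue tabs together until the guide pops out, let the tabs go, then slide the guide along the bench into the corner of the aluminium fence, ready for drilling: flat on the bench, its front edge (the one opposite the tongue) flush against the longer fence bar and its side flush against the shorter one. Leave the glue bottle and the red knife case where they are.

Things in the scene. Friction and masses are not known exactly. Their poses are not given: they have to be found in the camera images.
- dock: Grey dock fixed to the bench: base plate x +2 to +84, y -34 to +34 mm, 6 mm thick, tower 28 mm high in the middle. Origin on the bench at its mouth, where the tip of the guide's tongue sits. The guide leaves along the dock's -x. On each side (+y, -y) a blue lever turns on an upright pin at x = +25, y = +-20 mm: finger tab behind the pin, hook in front reaching to x = -21 mm, up to 24 mm high.
- left_tab_pad (a point): Middle of the outer face of the blue finger tab on the dock's +y side, 40 mm above the bench. Each tab is an upright plate, dock x = +43 to +73 mm, 6 mm thick, 8 to 52 mm above the bench; the outer faces of the two are 58 mm apart at rest. Pressing both towards each other opens the hooks.
- right_tab_pad (a point): The same point on the tab on the dock's -y side.
- left_tab (a joint): Turn of the +y lever (rad): 0 at rest (hooked), 0.22 pressed to its stop (tab about 7 mm inwards); its hook lets go at about 0.11. A spring returns it: about 5 N on the tab starts it, 11 N takes it to the stop.
- right_tab (a joint): The same for the -y lever.
- ejector (a joint): Spring ejector in the middle of the dock, a steel plate 24 mm wide, 4 mm thick: 0 with the guide clipped in. Once both hooks are open it pushes the guide out along the dock's -x to 0.045 m within about a second (keep the tabs pinched meanwhile) and stays out.
- drill_guide: Loose orange drill guide, 0.3 to 0.5 kg: plate 90 (x) x 86 (y) x 26 mm, three brass bushes on top. From the middle of its +x end a black tongue, 24 mm long, 3 to 22 mm above the bench: neck 34 mm wide, head 44 mm wide. Origin under the centre of the plate, on the bench; -x is its front edge. While clipped its axes are the dock's and its origin is at dock x = -69 mm.
- guide_corner (a point): Lower corner of the guide that belongs in the fence corner: guide x = -45, y = -43 mm, z = 0.
- fence: L-shaped aluminium fence fixed to the bench, bars 16 mm thick, 24 mm high. Origin: the inner corner, at bench height. The longer bar's inner face runs 170 mm along -y (for the guide's front edge); the shorter bar's inner face runs 110 mm along -x (for the guide's -y side). Seated, the guide's origin is at x = -45, y = -43 mm in this frame, its x axis along the fence's -x.
- glue_bottle: Bystander: small white glue bottle with red tip, 29 mm wide, 110 mm high, upright and loose; origin under its centre.
- cutter_case: Bystander: loose red knife case, 31 x 78 x 19 mm, lying flat; origin under its centre.
Things that resemble listed ones, but are neither listed nor needed, are in the scene too. Of the things shaped like the drill_guide, the orange one is meant.

How it is judged:
By the outcome, as a careful person would: the job done as asked, in the order asked, and still so for the second after the job is handed in, with the robot touching nothing.
It also fails if it takes over 56 s, if anything falls off the work surface, if the arm or the gripper's body presses on something with over 40 N, if the wrist force passes 120 N, or if a joint passes its speed limit or range.

## Working session

There is one attempt and no reset: what is moved stays moved. The work goes in short steps, Python scripts to look and compute and a tool call to move; the robot and the scene stay as the last step left them, time stands still between calls to the robot, and variables do not carry over. Pictures are saved under pics/ and viewed, and the job is handed in when it is done.

Besides the shell and the picture viewer there is one more tool, called after "Request:" by a JSON object that holds its "method" and its "body". move_arm: Moves the arm, as the interface text tells. Its arguments: {"type":"object","properties":{"increments":{"type":"array"},"newtons":{"type":"number"}},"required":["increments"]}

```bash
mkdir -p pics; ls; python3 - <<'E'
from station import sensors,get_image,order,ctrl
import cv2,pickle
print(sensors.get_obs()); print(ctrl.nose_length)
for n in("scene","top"):
    d=get_image(n); cv2.imwrite(f"pics/{n}0.png",d["image"][:,:,::-1]); pickle.dump(d,open(f"{n}0.pkl","wb"))
    print(n,d["K"],d["R"],d["t"])
E
```

```text
pics
{'t': 0.0, 'q': array([-1.32997855e+00,  5.33518146e-02,  1.61429904e+00,  1.75776408e-05,
        1.47597779e+00, -1.19001216e-01]), 'dq': array([-0.0019797 , -0.00020335, -0.00016405,  0.00011774, -0.00061101,
        0.0013587 ]), 'effort': array([-2.99965352e-03, -3.93679476e+01, -3.70176888e+01, -4.23444826e-04,
        6.96271862e-03, -1.79514200e-05]), 'tool_pos': array([ 0.21992922, -0.58440256,  0.24706309]), 'tool_rot': array([-3.08888701e+00, -5.61791819e-01,  1.67130498e-04]), 'contact_force': array([-0.75619469, -0.15478261, -0.12784705]), 'wrist_torque': array([0.02652612, 0.01405893, 0.00131728]), 'opening': 0.08544905888227272}
0.017
scene [[485.31902939   0.         313.84822804]
 [  0.         485.31902939 251.16179027]
 [  0.           0.           1.        ]] [[ 0.82905727 -0.55903504  0.01199423]
 [-0.33993277 -0.52092471 -0.78299627]
 [ 0.44397044  0.64507152 -0.62191075]] [-0.61180815  0.04440694  0.94255163]
top [[621.69068365   0.         309.47968058]
 [  0.         621.69068365 238.98896536]
 [  0.           0.           1.        ]] [[-0.02173871 -0.99965203 -0.0149416 ]
 [-0.98737812  0.02381218 -0.1565804 ]
 [ 0.15688171  0.01134915 -0.98755219]] [-0.30812641  0.53981837  0.98410687]
```

View pics/scene0.png

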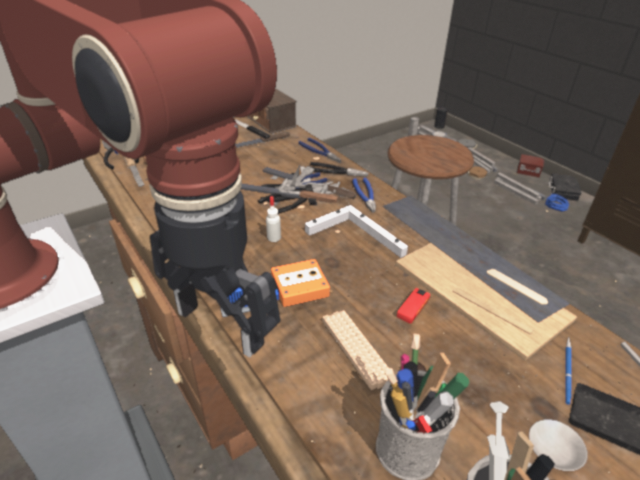

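View pics/top0.png

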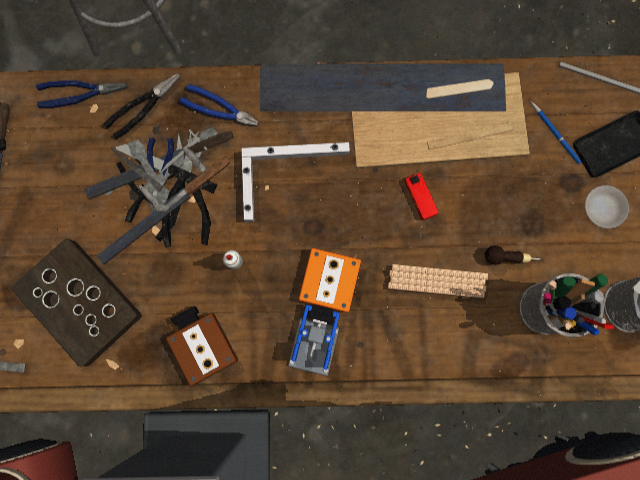

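The top view shows the orange guide at about (330,280), the dock with blue tabs at (315,345), the fence inner corner near (254,158), the glue bottle at (232,259) and the red case at (421,196). I'll zoom in for precise measurement.

```bash
python3 - <<'E'
import cv2
a=cv2.imread("pics/top0.png")
c=a[240:385,260:400]; cv2.imwrite("pics/c1.png",cv2.resize(c,None,fx=4,fy=4,interpolation=cv2.INTER_CUBIC))
c=a[130:280,210:360]; cv2.imwrite("pics/c2.png",cv2.resize(c,None,fx=4,fy=4,interpolation=cv2.INTER_CUBIC))
E
cat > h.py <<'E'
import numpy as np,cv2,pickle
def proj(d,X):
    c=np.atleast_2d(X)@d["R"].T+d["t"]; p=c@d["K"].T; return p[:,:2]/p[:,2:]
def unproj(d,uv,z):
    r=np.linalg.inv(d["K"])@np.array([uv[0],uv[1],1.]); r=d["R"].T@r; o=-d["R"].T@d["t"]
    return o+r*(z-o[2])/r[2]
def T(pose,P):
    x,y,a=pose; P=np.atleast_2d(np.array(P,float)); c,s=np.cos(a),np.sin(a)
    return np.c_[x+c*P[:,0]-s*P[:,1],y+s*P[:,0]+c*P[:,1],P[:,2]]
E
```

```text
(no output)
```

View pics/c1.png

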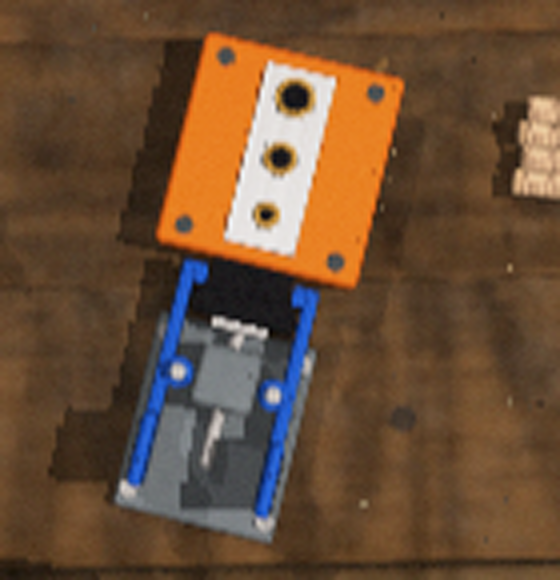

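View pics/c2.png

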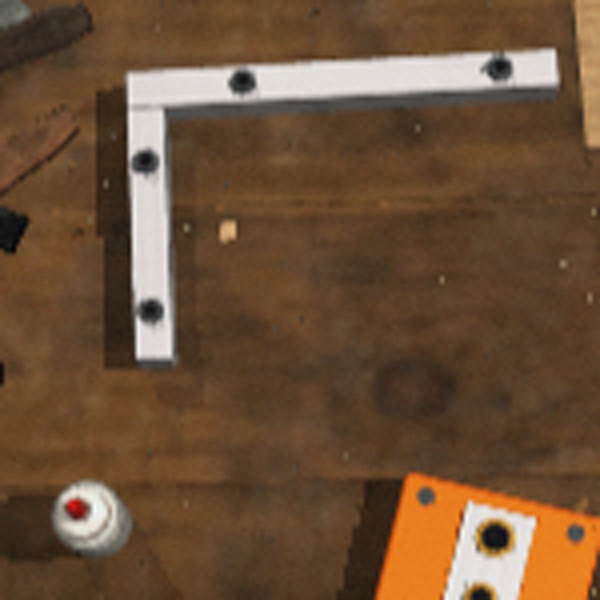

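```bash
cat >> h.py <<'E'
from scipy.optimize import least_squares
def fit(d,P,uv,x0):
    f=lambda p:(proj(d,T(p,P))-uv).ravel()
    r=least_squares(f,x0); return r.x,np.abs(r.fun).max()
E
python3 - <<'E'
from h import *
d=pickle.load(open("top0.pkl","rb")); s=pickle.load(open("scene0.pkl","rb"))
uv=np.array([(210,33),(403,78),(357,288),(158,242)])/4+[260,240]
P=np.array([(-45,-43,26),(-45,43,26),(45,43,26),(45,-43,26)])/1e3
g,e=fit(d,P,uv,[.5,0,3.1]); print("guide",g,e)
dock=[*T(g,[.069,0,0])[0,:2],g[2]]
print("dock",dock)
print("check tabs px",(proj(d,T(dock,np.array([(73,29,52),(73,-29,52),(25,20,24),(25,-20,24),(84,34,6),(84,-34,6)])/1e3))-[260,240])*4)
uvf=np.array([(128,73),(556,48),(558,90),(165,107),(175,358),(136,360)])/4+[210,130]
F=np.array([(16,16,24),(16,-170,24),(0,-170,24),(0,0,24),(-110,0,24),(-110,16,24)])/1e3
f,e=fit(d,F,uvf,[.7,.1,0]); print("fence",f,e)
gs=[*T(f,[-.045,-.043,0])[0,:2],f[2]+np.pi]; print("goal",gs)
b=unproj(d,np.array([78,508])/4+[210,130],.11); print("bottle tip",b)
for p in [(416,172),(430,172),(423,219),(437,214),(404,183)]: print("case",unproj(d,p,.019))
# scene overlay
im=s["image"][:,:,::-1].copy()
for q in np.r_[proj(s,T(g,P)),proj(s,T(f,F))]: cv2.circle(im,tuple(np.int32(q.round())),2,(0,255,0),-1)
cv2.imwrite("pics/s1.png",cv2.resize(im[180:340,200:440],None,fx=3,fy=3))
E
```

```text
guide [ 0.46564768 -0.35347437  2.88752985] 1.0871594182800663
dock [np.float64(0.3988626257581006), np.float64(-0.3361320226388412), np.float64(2.887529851871502)]
check tabs px [[273.73580936 520.58190131]
 [130.61028899 485.95875695]
 [277.74698692 394.97318889]
 [182.36744142 372.15128625]
 [277.85188177 544.22100255]
 [117.23764932 505.29155721]]
fence [ 0.68021559 -0.2232738   0.02804484] 0.9937373659633124
goal [np.float64(0.6364390604431835), np.float64(-0.26751874280050875), np.float64(3.169637495698542)]
bottle tip [ 0.49658581 -0.19827236  0.11      ]
case [ 0.64734594 -0.50447971  0.019     ]
case [ 0.64673145 -0.52830039  0.019     ]
case [ 0.56548584 -0.51229013  0.019     ]
case [ 0.57348567 -0.53627961  0.019     ]
case [ 0.6285975 -0.4831713  0.019    ]
```

View pics/s1.png

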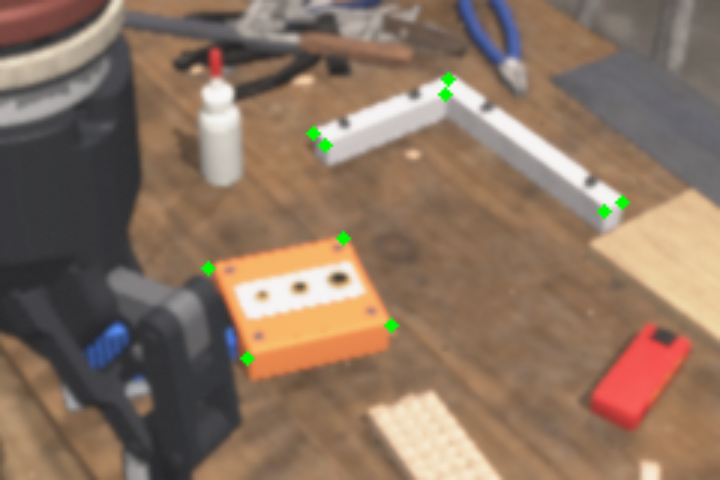

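```bash
cat >> h.py <<'E'
from scipy.spatial.transform import Rotation as Ro
def inc(cur_pos,cur_rot,tgt,yaw):
    """increments (cm,deg) to TCP tgt with tool x axis at world yaw (tool down)"""
    R=Ro.from_rotvec(cur_rot).as_matrix(); d=R.T@(np.array(tgt)-cur_pos)*100
    y0=np.arctan2(R[1,0],R[0,0]); tw=-(yaw-y0); tw=(tw+np.pi)%(2*np.pi)-np.pi
    return d.round(2),np.degrees(tw).round(2),np.degrees(y0).round(2)
G=np.array([0.46564768,-0.35347437,2.88752985]); D=np.array([0.39886,-0.33613,2.88753])
Fe=np.array([0.68021559,-0.2232738,0.02804484]); GS=np.array([0.63644,-0.26752,3.16964])
E
python3 - <<'E'
from h import *
from station import sensors
o=sensors.get_obs(); p=T(D,[.058,0,.15])[0]; print(p)
print(inc(o["tool_pos"],o["tool_rot"],p,D[2]-np.pi)); 
E
```

```text
[ 0.34272184 -0.32155238  0.15      ]
(array([ 20.75, -20.26,   9.76]), np.float64(35.17), np.float64(20.62))
```

Request:
{"method": "move_arm", "body": {"increments": [[4.15,-4.05,0,8.8,8.5],[8.3,-8.1,2,17.6,8.5],[12.45,-12.15,5,26.4,8.5],[16.6,-16.2,8,35.17,8.5],[20.75,-20.26,9.76,35.17,8.5]]}}

```text
t: 0.72
tool_pos: [0.3413, -0.3231, 0.1498]
tool_rot: [-3.114, 0.4, 0.002]
contact_force: [0.6, -0.2, 1.0]
opening: 0.0848
```

Request:
{"method": "move_arm", "body": {"increments": [[0,0,0,0,8.5],[0,0,0,0,8.5]]}}

```text
t: 0.98
tool_pos: [0.3415, -0.3257, 0.152]
tool_rot: [3.116, -0.397, 0.0]
contact_force: [0.4, 0.1, -0.4]
opening: 0.085
```

```bash
python3 - <<'E'
from h import *
from station import sensors,get_image
o=sensors.get_obs(); p=T(D,[.058,0,.042])[0]; print(o["t"],o["tool_pos"])
print(inc(o["tool_pos"],o["tool_rot"],p,D[2]-np.pi)); 
d=get_image("top");cv2.imwrite("pics/t1.png",d["image"][200:440,180:500,::-1].repeat(2,0).repeat(2,1))
d=get_image("scene");cv2.imwrite("pics/s2.png",d["image"][150:390,120:440,::-1].repeat(2,0).repeat(2,1))
E
```

```text
0.975 [ 0.34151767 -0.32569406  0.15202534]
(array([ 1.0e-02, -4.4e-01,  1.1e+01]), np.float64(0.04), np.float64(-14.52))
```

View pics/t1.png

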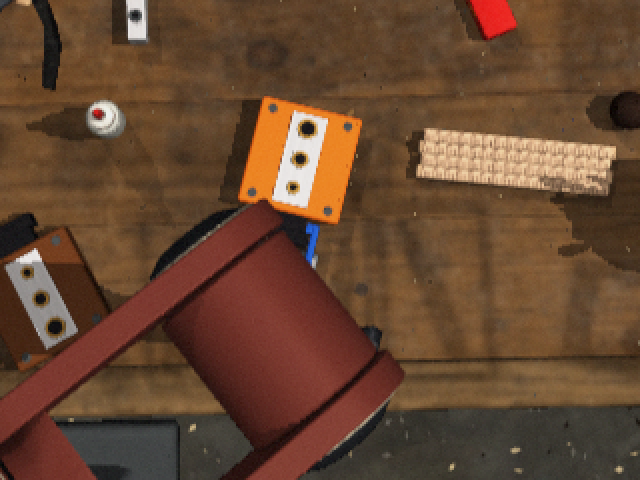

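View pics/s2.png

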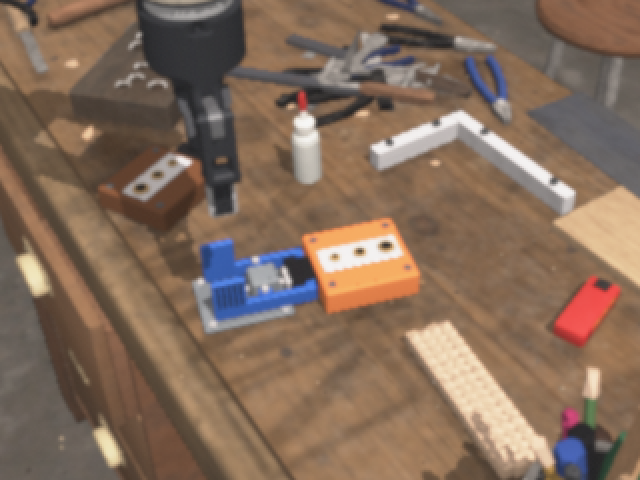

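The scene view shows both tabs below the gripper, with the fingers clear above the dock. I'll let the arm settle and check the steady offset.

Request:
{"method": "move_arm", "body": {"increments": [[0,0,0,0,8.5],[0,0,0,0,8.5],[0,0,0,0,8.5]]}}

```text
t: 1.45
tool_pos: [0.3413, -0.3259, 0.1519]
tool_rot: [3.116, -0.399, 0.0]
contact_force: [0.6, -0.2, -0.7]
opening: 0.0854
```

Request:
{"method": "move_arm", "body": {"increments": [[0,-0.44,3,0,8.5],[0,-0.44,6,0,8.5],[0,-0.44,8.5,0,8.5],[0,-0.44,10,0,8.5],[0,-0.44,11,0,8.5]]}}

```text
t: 2.08
tool_pos: [0.3426, -0.3212, 0.0413]
tool_rot: [-3.116, 0.398, 0.0]
contact_force: [0.2, -0.4, 0.4]
opening: 0.0853
```

Request:
{"method": "move_arm", "body": {"increments": [[0,0,0,0,7.5],[0,0,0,0,7.0],[0,0,0,0,6.5]], "newtons": 25}}

```text
t: 2.45
tool_pos: [0.3432, -0.3212, 0.0428]
tool_rot: [-3.116, 0.399, -0.002]
contact_force: [1.5, 1.6, 1.1]
opening: 0.0654
```

```bash
python3 - <<'E'
from h import *
from station import sensors,get_image
o=sensors.get_obs(); p=T(D,[.058,0,.042])[0]; print(o["t"],o["tool_pos"],o["contact_force"])
print(inc(o["tool_pos"],o["tool_rot"],p,D[2]-np.pi)); 
d=get_image("scene");cv2.imwrite("pics/s3.png",cv2.resize(d["image"][220:340,180:340,::-1],None,fx=4,fy=4))
E
```

```text
2.45 [ 0.34321211 -0.32122648  0.04275681] [1.46867267 1.55253086 1.10626694]
(array([-0.04,  0.04,  0.08]), np.float64(-0.02), np.float64(-14.58))
```

View pics/s3.png

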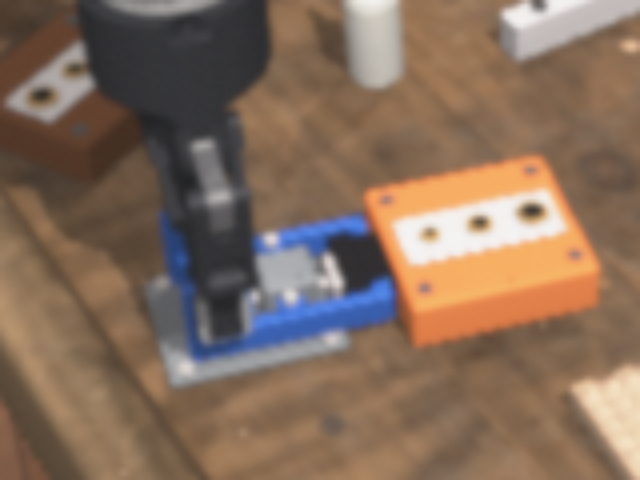

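The fingers straddle both tabs, with the near pad on its tab at about (225,315). Now I'll pinch.

Request:
{"method": "move_arm", "body": {"increments": [[0,0,0,0,6.0],[0,0,0,0,5.5],[0,0,0,0,5.0],[0,0,0,0,4.5],[0,0,0,0,4.0]], "newtons": 30}}

```text
t: 3.12
tool_pos: [0.3425, -0.318, 0.0436]
tool_rot: [-3.107, 0.397, 0.006]
contact_force: [-6.7, 19.7, 23.0]
opening: 0.0447
```

Request:
{"method": "move_arm", "body": {"increments": [[0,0,0,0,4.0],[0,0,0,0,4.0],[0,0,0,0,4.0],[0,0,0,0,4.0],[0,0,0,0,4.0]]}}

```text
t: 3.75
tool_pos: [0.3425, -0.318, 0.0436]
tool_rot: [-3.107, 0.397, 0.005]
contact_force: [-5.5, 19.6, 23.1]
opening: 0.0444
```

Request:
{"method": "move_arm", "body": {"increments": [[0,0,0,0,4.0],[0,0,0,0,4.0],[0,0,0,0,4.0],[0,0,0,0,4.0],[0,0,0,0,4.0]]}}

```text
t: 4.38
tool_pos: [0.3425, -0.318, 0.0436]
tool_rot: [-3.107, 0.397, 0.005]
contact_force: [-6.0, 18.2, 22.5]
opening: 0.0444
```

```bash
python3 - <<'E'
from h import *
from station import sensors,get_image
d=get_image("scene");cv2.imwrite("pics/s4.png",cv2.resize(d["image"][220:340,180:340,::-1],None,fx=4,fy=4))
E
```

```text
(no output)
```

View pics/s4.png

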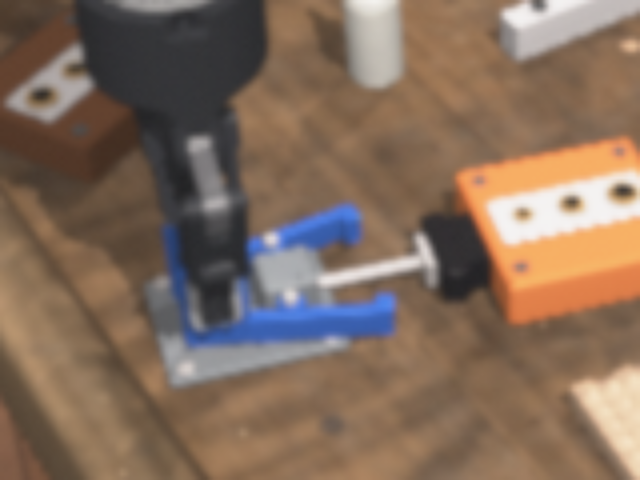

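The guide is out: the ejector rod is extended and the tongue is clear of the hooks. I'll release the tabs and go up.

Request:
{"method": "move_arm", "body": {"increments": [[0,0,0,0,5.5],[0,0,0,0,7.0],[0,0,0,0,8.5],[0,0,0,0,8.5],[0,0,0,0,8.5]]}}

```text
t: 5.05
tool_pos: [0.3426, -0.3215, 0.042]
tool_rot: [3.116, -0.398, 0.0]
contact_force: [0.1, -0.9, -0.0]
opening: 0.0847
```

Request:
{"method": "move_arm", "body": {"increments": [[0,0,-2,0,8.5],[0,0,-5,0,8.5],[0,0,-9,0,8.5],[-5,8,-13,0,8.5],[-6,14,-14,0,8.5]]}}

```text
t: 5.68
tool_pos: [0.268, -0.4127, 0.1744]
tool_rot: [3.114, -0.394, 0.003]
contact_force: [0.5, 0.2, -0.3]
opening: 0.085
```

Request:
{"method": "move_arm", "body": {"increments": [[0,4,0,0,8.5],[0,6,0,0,8.5],[0,6,0,0,8.5]]}}

```text
t: 6.05
tool_pos: [0.253, -0.47, 0.1718]
tool_rot: [-3.115, 0.4, 0.001]
contact_force: [-0.9, 0.0, -0.6]
opening: 0.0851
```

```bash
python3 - <<'E'
from h import *
from station import sensors,get_image
d=get_image("top");pickle.dump(d,open("top1.pkl","wb"));cv2.imwrite("pics/t2f.png",d["image"][...,::-1]);cv2.imwrite("pics/t2.png",cv2.resize(d["image"][220:370,260:400,::-1],None,fx=4,fy=4,interpolation=2))
d=get_image("scene");cv2.imwrite("pics/s5.png",cv2.resize(d["image"][200:340,180:380,::-1],None,fx=4,fy=4))
E
```

```text
(no output)
```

View pics/t2.png

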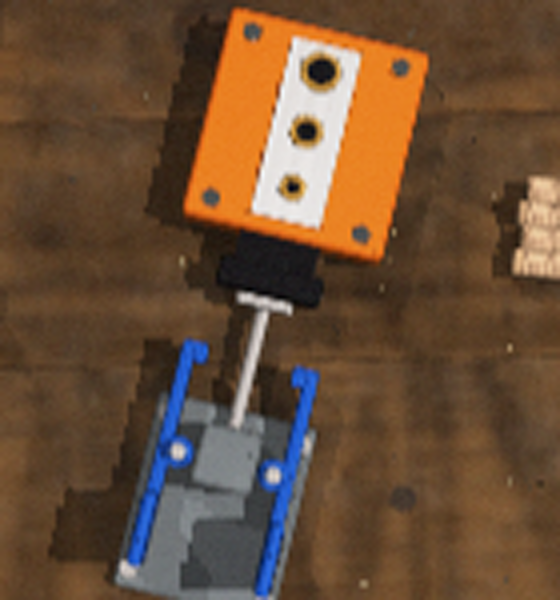

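View pics/s5.png

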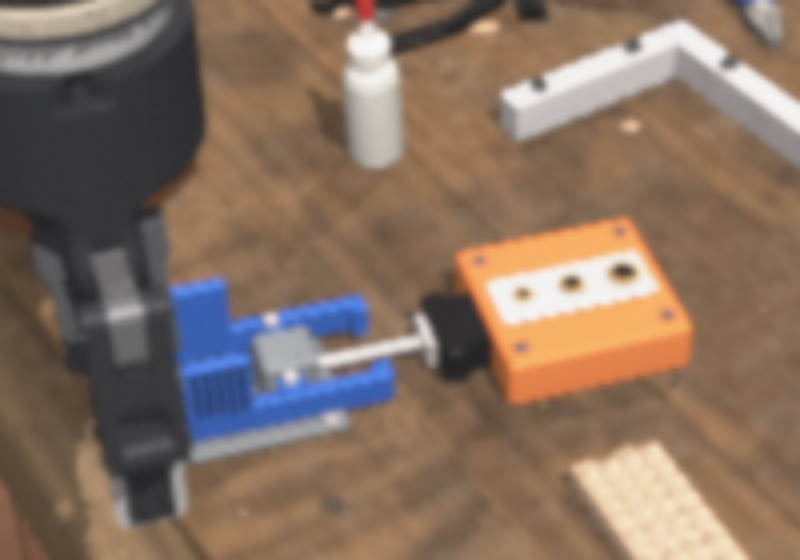

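```bash
python3 - <<'E'
from h import *
from station import sensors
d=pickle.load(open("top1.pkl","rb"))
uv=np.array([(233,10),(428,55),(381,260),(184,217)])/4+[260,220]
P=np.array([(-45,-43,26),(-45,43,26),(45,43,26),(45,-43,26)])/1e3
g,e=fit(d,P,uv,[.5,-.36,2.89]); print("guide",g,e, np.degrees(g[2]), "exp",T(D,[-.114,0,0]))
h=np.array([(222,260),(322,284),(319,308),(216,284)])/4+[260,220]
for p in h: print("head",unproj(d,p,.022))
o=sensors.get_obs(); p=T(g,[.062,0,.12])[0]; print(p)
print(inc(o["tool_pos"],o["tool_rot"],p,g[2]-np.pi)) 
E
```

```text
guide [ 0.50904238 -0.36483589  2.89036204] 0.865750735798315 165.60554588200023 exp [[ 0.50920052 -0.36478256  0.        ]]
head [ 0.4580649  -0.32850646  0.022     ]
head [ 0.4471849 -0.3696158  0.022    ]
head [ 0.437315   -0.36808558  0.022     ]
head [ 0.4481863  -0.32579332  0.022     ]
[ 0.44898874 -0.34942293  0.12      ]
(array([ 15.93, -16.43,   5.17]), np.float64(-0.12), np.float64(-14.51))
```

Request:
{"method": "move_arm", "body": {"increments": [[3.2,-3.3,0,0,8.0],[6.4,-6.6,1,0,7.5],[9.6,-9.9,2,0,7.0],[12.8,-13.2,3.5,0,7.0],[15.93,-16.43,5.17,0,7.0]]}}

```text
t: 6.78
tool_pos: [0.4503, -0.3481, 0.1203]
tool_rot: [-3.117, 0.395, -0.0]
contact_force: [-0.5, -1.3, 0.1]
opening: 0.0701
```

Request:
{"method": "move_arm", "body": {"increments": [[0,0,0,0,7.0],[0,0,0,0,7.0],[0,0,0,0,7.0]]}}

```text
t: 7.15
tool_pos: [0.4484, -0.3511, 0.1213]
tool_rot: [3.116, -0.399, 0.001]
contact_force: [0.3, -0.1, 0.7]
opening: 0.07
```

```bash
python3 - <<'E'
from h import *
from station import sensors,get_image
g=[ 0.50904238, -0.36483589 , 2.89036204]
o=sensors.get_obs(); p=T(g,[.062,0,.022])[0]; print(o["tool_pos"])
print(inc(o["tool_pos"],o["tool_rot"],p,g[2]-np.pi)) 
d=get_image("scene");cv2.imwrite("pics/s6.png",cv2.resize(d["image"][180:340,180:380,::-1],None,fx=3,fy=3))
E
```

```text
[ 0.44840489 -0.35106261  0.12126944]
(array([ 0.01, -0.18,  9.93]), np.float64(-0.19), np.float64(-14.59))
```

View pics/s6.png

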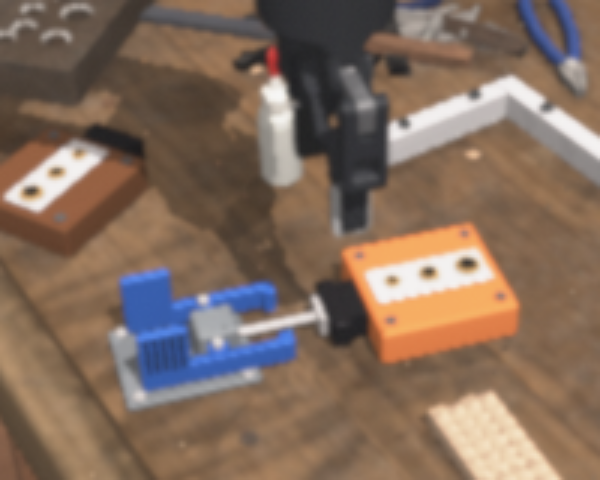

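Request:
{"method": "move_arm", "body": {"increments": [[0,-0.2,3,-0.2,7.0],[0,-0.2,6,-0.2,7.0],[0,-0.2,8,-0.2,7.0],[0,-0.2,9.2,-0.2,7.0],[0,-0.2,9.9,-0.2,7.0]]}}

```text
t: 7.82
tool_pos: [0.4493, -0.3492, 0.0215]
tool_rot: [3.117, -0.393, 0.0]
contact_force: [0.3, 0.5, 0.3]
opening: 0.0701
```

Request:
{"method": "move_arm", "body": {"increments": [[0,0,0,0,6.5],[0,0,0,0,6.0],[0,0,0,0,5.5]]}}

```text
t: 8.2
tool_pos: [0.4497, -0.3492, 0.0225]
tool_rot: [3.116, -0.392, 0.002]
contact_force: [-0.0, -1.0, 0.7]
opening: 0.0551
```

Request:
{"method": "move_arm", "body": {"increments": [[0,0,0,0,5.0],[0,0,0,0,4.5],[0,0,0,0,4.0],[0,0,0,0,4.0],[0,0,0,0,4.0]]}}

```text
t: 8.82
tool_pos: [0.4495, -0.3488, 0.0221]
tool_rot: [-3.117, 0.392, -0.001]
contact_force: [0.8, 3.6, 5.5]
opening: 0.0433
```

```bash
python3 - <<'E'
from h import *
from station import sensors,get_image
d=get_image("scene");cv2.imwrite("pics/s7.png",cv2.resize(d["image"][180:340,180:380,::-1],None,fx=3,fy=3))
d=get_image("top");cv2.imwrite("pics/t7.png",cv2.resize(d["image"][220:370,260:400,::-1],None,fx=4,fy=4,interpolation=2))
E
```

```text
(no output)
```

View pics/s7.png

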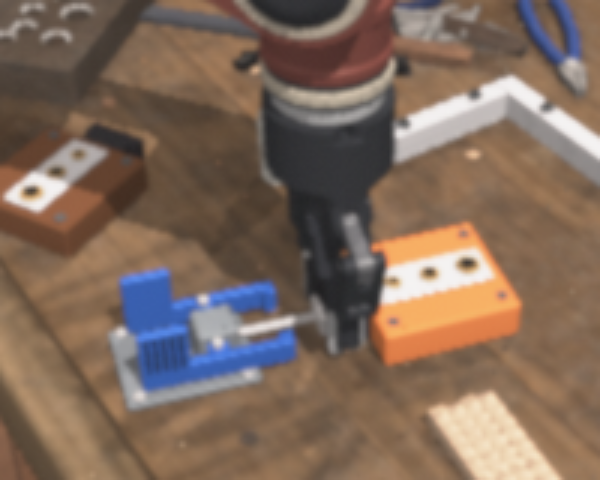

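View pics/t7.png

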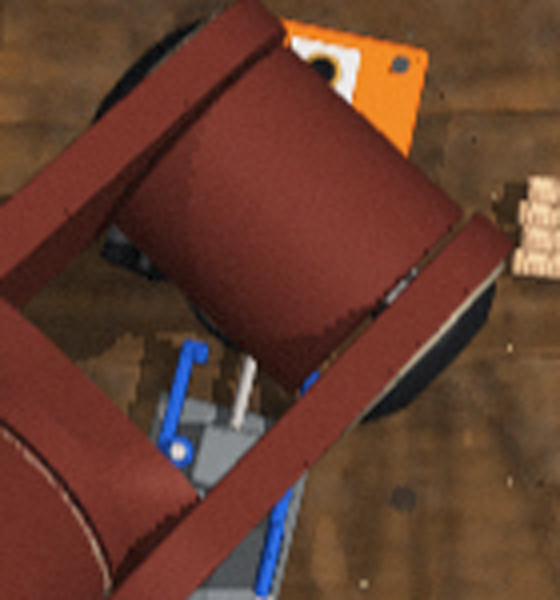

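```bash
cat >> h.py <<'E'
g1=np.array([0.50904,-0.36484,2.89036])
# guide-frame offset of tool: (.062,0), tool yaw = guide yaw - pi
def tcp_for(g,z=.022,off=.062): return T(g,[off,0,z])[0], g[2]-np.pi
def fpose(dx,dy,da=0): # guide pose in fence frame offset from seated
    return np.array([*T(Fe,[-.045+dx,-.043+dy,0])[0,:2],GS[2]+da])
E
python3 - <<'E'
from h import *
from station import sensors
o=sensors.get_obs();print(o["tool_pos"])
for g in [fpose(-.06,-.07,-.14),fpose(-.015,-.02),fpose(-.015,0),fpose(0,0)]:
    p,y=tcp_for(g); print(g,p,inc(o["tool_pos"],o["tool_rot"],p,y))
E
```

```text
[ 0.44953213 -0.34877471  0.02207318]
[ 0.57842553 -0.33917369  3.02964   ] [ 0.51681366 -0.33224711  0.022     ] (array([ 6.11, -3.27,  0.01]), np.float64(-7.94), np.float64(-14.35))
[ 0.62200578 -0.2879315   3.16964   ] [ 0.56003016 -0.2896702   0.022     ] (array([ 9.24, -8.46,  0.01]), np.float64(-15.96), np.float64(-14.35))
[ 0.62144495 -0.26793936  3.16964   ] [ 0.55946934 -0.26967807  0.022     ] (array([ 8.690e+00, -1.039e+01,  1.000e-02]), np.float64(-15.96), np.float64(-14.35))
[ 0.63643906 -0.26751874  3.16964   ] [ 0.57446344 -0.26925745  0.022     ] (array([ 1.013e+01, -1.080e+01,  1.000e-02]), np.float64(-15.96), np.float64(-14.35))
```

Request:
{"method": "move_arm", "body": {"increments": [[1.2,0,0,0,4.0],[2.4,-0.6,0,-1,4.0],[3.6,-1.5,0,-3,4.0],[4.8,-2.4,0,-5,4.0],[6.1,-3.3,0,-7.5,4.0]], "newtons": 40}}

```text
t: 9.55
tool_pos: [0.5169, -0.3325, 0.0221]
tool_rot: [3.135, -0.185, -0.001]
contact_force: [-3.8, -1.8, 4.9]
opening: 0.0431
```

```bash
python3 - <<'E'
from h import *
from station import sensors,get_image
o=sensors.get_obs();print(o["tool_pos"],o["contact_force"])
p,y=tcp_for(fpose(-.015,-.02)); print(inc(o["tool_pos"],o["tool_rot"],p,y))
d=get_image("scene");cv2.imwrite("pics/s8.png",cv2.resize(d["image"][180:340,180:420,::-1],None,fx=3,fy=3))
d=get_image("top");cv2.imwrite("pics/t8.png",cv2.resize(d["image"][130:330,200:400,::-1],None,fx=3,fy=3,interpolation=2))
E
```

```text
[ 0.51688234 -0.33251189  0.02210303] [-3.77798859 -1.7869823   4.94734674]
(array([ 3.78, -4.76,  0.  ]), np.float64(-8.35), np.float64(-6.74))
```

View pics/s8.png

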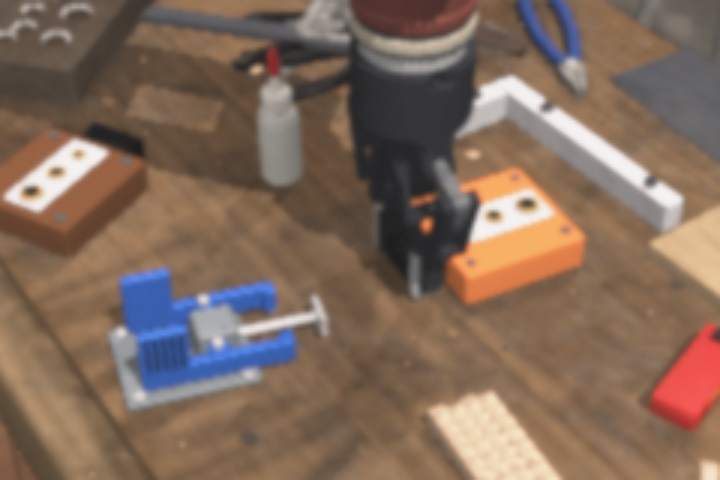

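View pics/t8.png

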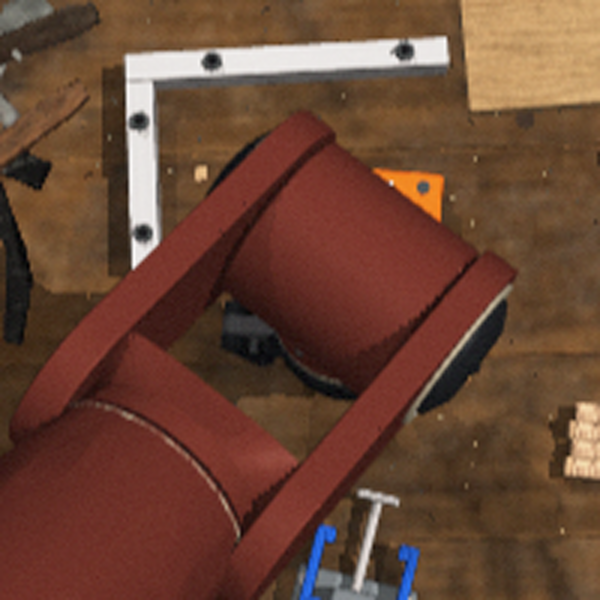

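Request:
{"method": "move_arm", "body": {"increments": [[0.9,-0.8,0,-2,4.0],[1.8,-1.8,0,-4,4.0],[2.6,-2.8,0,-6,4.0],[3.3,-3.8,0,-8.3,4.0],[3.8,-4.7,0,-8.3,4.0]]}}

```text
t: 10.28
tool_pos: [0.5602, -0.2902, 0.0221]
tool_rot: [3.14, 0.04, 0.0]
contact_force: [-3.4, -3.5, 5.2]
opening: 0.0428
```

```bash
python3 - <<'E'
from h import *
from station import sensors,get_image
o=sensors.get_obs();print(o["tool_pos"],o["contact_force"])
for a in [(-.015,0),(0,0)]:
  p,y=tcp_for(fpose(*a)); print(inc(o["tool_pos"],o["tool_rot"],p,y))
d=get_image("scene");pickle.dump(d,open("s9.pkl","wb"));cv2.imwrite("pics/s9.png",cv2.resize(d["image"][180:310,280:440,::-1],None,fx=5,fy=4,interpolation=2))
E
```

```text
[ 0.56022063 -0.29023857  0.02214212] [-3.36418587 -3.54027604  5.21836367]
(array([-0.02, -2.06,  0.01]), np.float64(-0.14), np.float64(1.47))
(array([ 1.48, -2.06,  0.01]), np.float64(-0.14), np.float64(1.47))
```

View pics/s9.png

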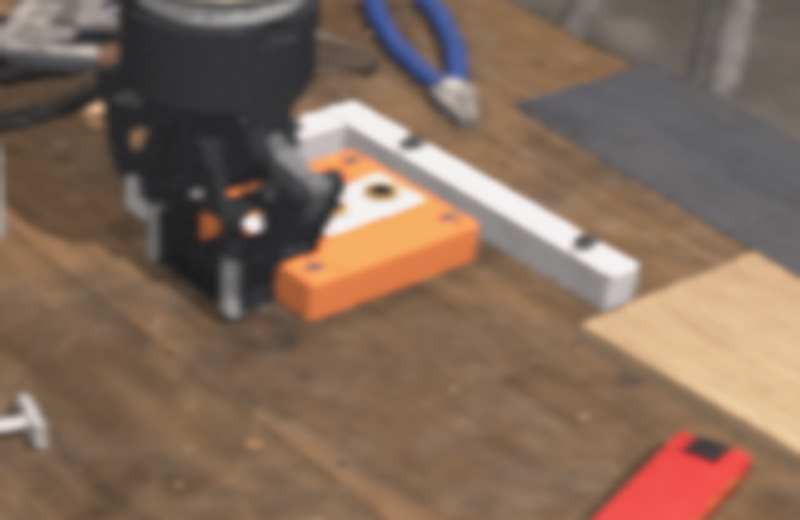

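The guide is roughly aligned with a small gap to both bars. I'll ease it in, first toward the short bar.

Request:
{"method": "move_arm", "body": {"increments": [[0,-0.5,0,0,4.0],[0,-1.0,0,0,4.0],[0,-1.4,0,0,4.0],[0,-1.7,0,0,4.0],[0,-1.7,0,0,4.0]]}}

```text
t: 10.95
tool_pos: [0.5598, -0.2728, 0.0222]
tool_rot: [3.141, 0.04, 0.001]
contact_force: [-0.6, -3.8, 5.7]
opening: 0.0426
```

Request:
{"method": "move_arm", "body": {"increments": [[0.4,0,0,0,4.0],[0.8,0,0,0,4.0],[1.1,0,0,0,4.0],[1.3,0,0,0,4.0],[1.3,0,0,0,4.0]]}}

```text
t: 11.58
tool_pos: [0.5707, -0.2719, 0.0221]
tool_rot: [-3.14, -0.041, 0.008]
contact_force: [-7.3, -0.6, 13.3]
opening: 0.0427
```

Request:
{"method": "move_arm", "body": {"increments": [[0.1,0,0,0,4.0],[0.2,0,0,0,4.0],[0.3,0,0,0,4.0],[0.3,0,0,0,4.0]]}}

```text
t: 12.08
tool_pos: [0.5735, -0.2718, 0.0221]
tool_rot: [-3.14, -0.041, 0.009]
contact_force: [-7.4, -0.2, 13.2]
opening: 0.0429
```

```bash
python3 - <<'E'
from h import *
from station import sensors,get_image
o=sensors.get_obs();print(o["tool_pos"],o["contact_force"],o["wrist_torque"])
p,y=tcp_for(fpose(0,0)); print(inc(o["tool_pos"],o["tool_rot"],p,y))
d=get_image("scene");pickle.dump(d,open("s10.pkl","wb"));cv2.imwrite("pics/s10.png",cv2.resize(d["image"][190:290,300:420,::-1],None,fx=6,fy=6,interpolation=2))
d=get_image("top");pickle.dump(d,open("t10.pkl","wb"));cv2.imwrite("pics/t10.png",cv2.resize(d["image"][130:260,230:380,::-1],None,fx=5,fy=4,interpolation=2))
E
```

```text
[ 0.57345065 -0.27181611  0.02208647] [-7.393063   -0.24977915 13.20032679] [-0.16435131  1.36203111 -0.05154394]
(array([ 0.11, -0.25,  0.01]), np.float64(-0.12), np.float64(1.49))
```

View pics/s10.png

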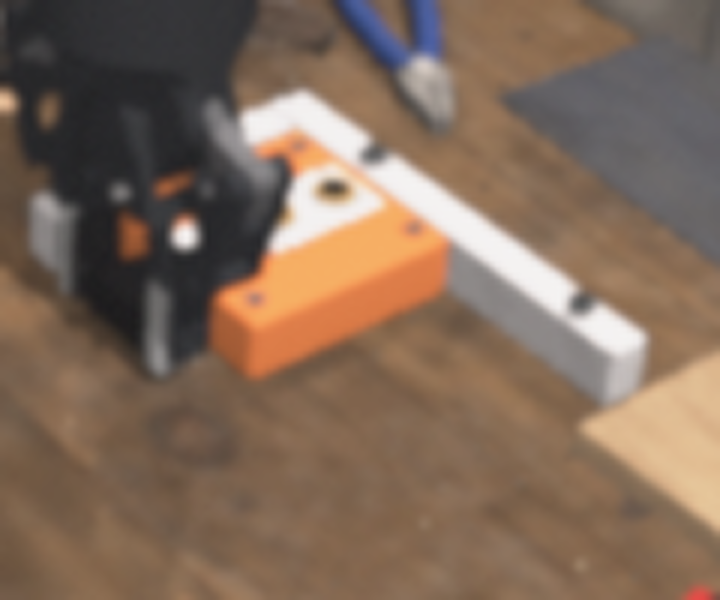

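View pics/t10.png

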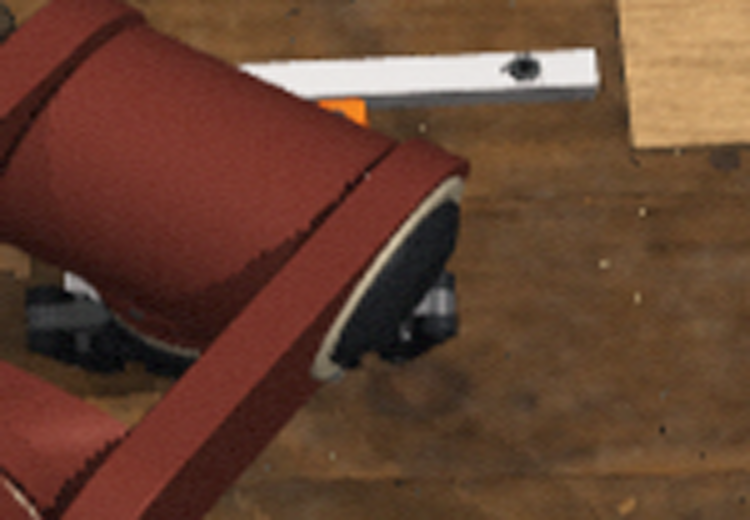

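The front edge now appears to touch the long bar. Next I'll move sideways into the short bar in small steps, watching the force.

Request:
{"method": "move_arm", "body": {"increments": [[0,-0.1,0,0,4.0],[0,-0.2,0,0,4.0],[0,-0.3,0,0,4.0],[0,-0.3,0,0,4.0]]}}

```text
t: 12.68
tool_pos: [0.5749, -0.2698, 0.0222]
tool_rot: [3.141, 0.04, -0.002]
contact_force: [-1.5, -4.4, 7.0]
opening: 0.0428
```

Request:
{"method": "move_arm", "body": {"increments": [[0,-0.1,0,0,4.0],[0,-0.2,0,0,4.0],[0,-0.3,0,0,4.0],[0,-0.3,0,0,4.0]]}}

```text
t: 13.18
tool_pos: [0.575, -0.2673, 0.0221]
tool_rot: [3.14, 0.038, -0.001]
contact_force: [-1.6, -4.8, 5.6]
opening: 0.0426
```

Request:
{"method": "move_arm", "body": {"increments": [[0,-0.1,0,0,4.0],[0,-0.2,0,0,4.0],[0,-0.3,0,0,4.0],[0,-0.3,0,0,4.0]]}}

```text
t: 13.68
tool_pos: [0.5749, -0.2669, 0.0223]
tool_rot: [3.135, 0.037, 0.001]
contact_force: [-2.2, -14.5, 3.0]
opening: 0.0431
```

Request:
{"method": "move_arm", "body": {"increments": [[0.1,0,0,0,4.0],[0.2,0,0,0,4.0],[0.3,0,0,0,4.0],[0.3,0,0,0,4.0]]}}

```text
t: 14.18
tool_pos: [0.5751, -0.2669, 0.0221]
tool_rot: [3.136, 0.038, -0.011]
contact_force: [-12.2, -15.2, 9.9]
opening: 0.0429
```

```bash
python3 - <<'E'
from h import *
from station import sensors,get_image
o=sensors.get_obs();print(o["tool_pos"],o["contact_force"],o["wrist_torque"])
d=get_image("scene");pickle.dump(d,open("s11.pkl","wb"));cv2.imwrite("pics/s11.png",cv2.resize(d["image"][190:290,300:420,::-1],None,fx=6,fy=6,interpolation=2))
E
```

```text
[ 0.57509481 -0.26689392  0.02210703] [-12.19516999 -15.19667225   9.89786539] [-1.95631849  1.97494789 -0.56563916]
```

View pics/s11.png

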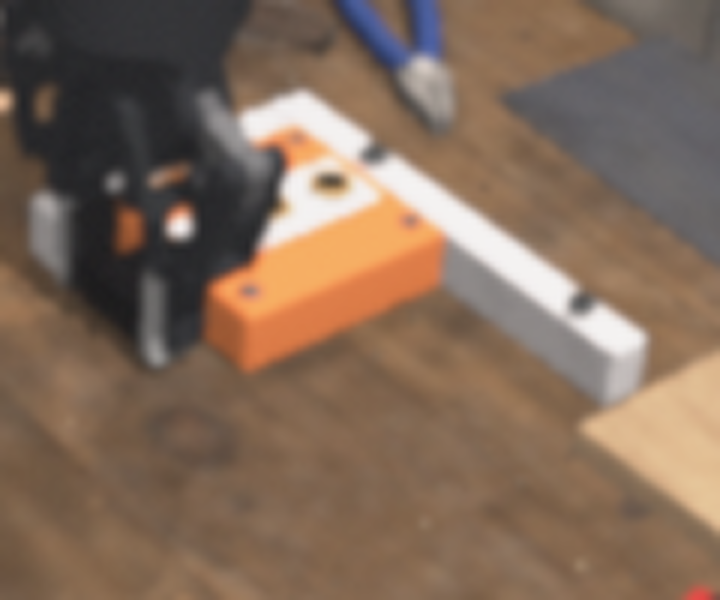

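Request:
{"method": "move_arm", "body": {"increments": [[0,0.2,0,0,4.4],[-0.1,0.3,0,0,4.8],[-0.1,0.3,0,0,5.2],[-0.1,0.3,0,0,5.4]]}}

```text
t: 14.72
tool_pos: [0.5768, -0.2653, 0.0208]
tool_rot: [-3.14, -0.041, 0.002]
contact_force: [-0.2, 1.0, 0.7]
opening: 0.0538
```

Request:
{"method": "move_arm", "body": {"increments": [[0,0,-1,0,5.4],[0,0,-3,0,5.4],[0,0,-6,0,5.4],[0,0,-10,0,5.4],[0,0,-14,0,5.4]]}}

```text
t: 15.35
tool_pos: [0.5776, -0.2665, 0.1648]
tool_rot: [3.14, 0.04, 0.003]
contact_force: [-0.2, -0.6, 0.8]
opening: 0.0541
```

Request:
{"method": "move_arm", "body": {"increments": [[-3,2,0,0,5.4],[-6,7,0,0,5.4],[-9,12,0,0,5.4],[-12,17,0,0,5.4],[-15,22,0,0,5.4]]}}

```text
t: 15.98
tool_pos: [0.4322, -0.492, 0.1641]
tool_rot: [3.139, 0.04, 0.003]
contact_force: [0.2, -1.0, -0.2]
opening: 0.0536
```

```bash
python3 - <<'E'
from h import *
from station import sensors,get_image
o=sensors.get_obs();print(o["t"],o["tool_pos"],o["contact_force"])
d=get_image("scene");pickle.dump(d,open("s12.pkl","wb"));cv2.imwrite("pics/s12.png",cv2.resize(d["image"][190:290,300:420,::-1],None,fx=6,fy=6,interpolation=2))
d=get_image("top");pickle.dump(d,open("t12.pkl","wb"));cv2.imwrite("pics/t12.png",cv2.resize(d["image"][140:240,230:360,::-1],None,fx=6,fy=6,interpolation=2))
E
```

```text
15.975 [ 0.43223986 -0.49197636  0.16410627] [ 0.17960289 -1.04283107 -0.1618048 ]
```

View pics/s12.png

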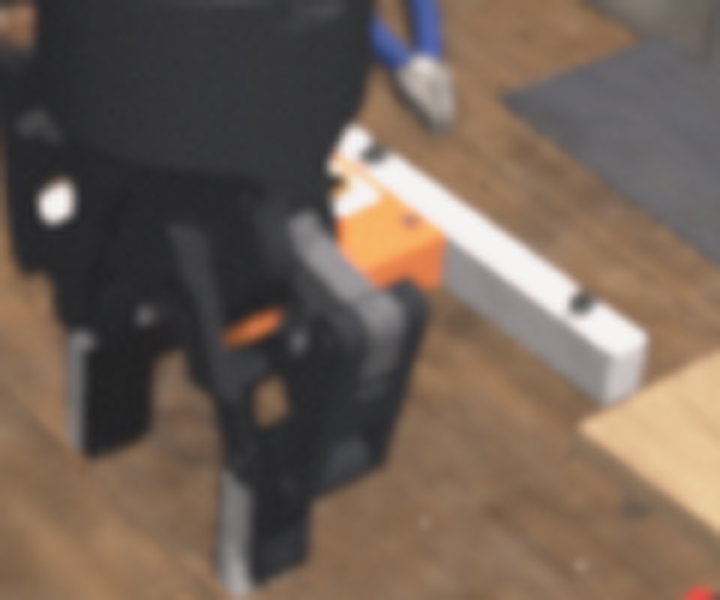

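View pics/t12.png

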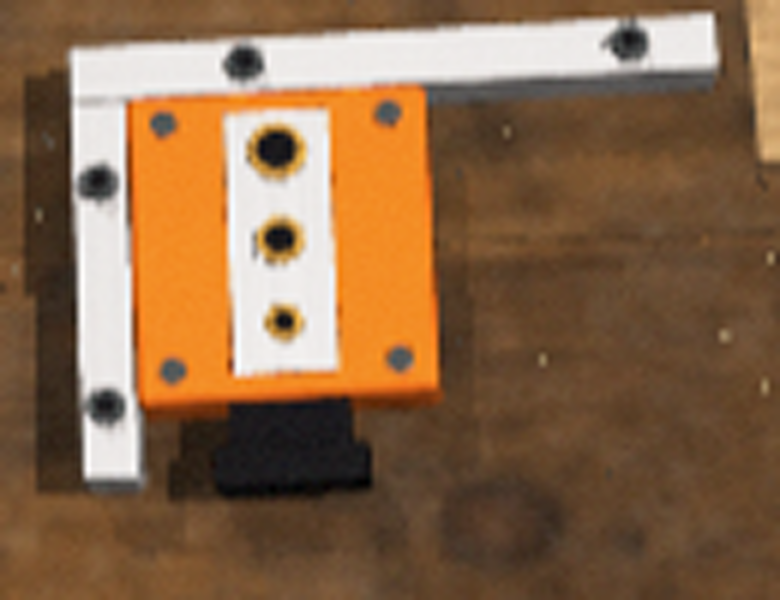

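The guide looks seated, but the last pixel of gap at the short bar can't be resolved. I'll nudge it with closed fingers against both edges to make it flush.

```bash
python3 - <<'E'
from h import *
from station import sensors
d=pickle.load(open("t12.pkl","rb"))
uv=np.array([(128,102),(425,87),(440,387),(141,404)])/6+[230,140]
P=np.array([(-45,-43,26),(-45,43,26),(45,43,26),(45,-43,26)])/1e3
g,e=fit(d,P,uv,[.63,-.27,3.16]); print("guide",g,e, "goal",GS)
o=sensors.get_obs()
y=Fe[2]; print(inc(o["tool_pos"],o["tool_rot"],T(GS,[.005,.085,.11])[0],y),inc(o["tool_pos"],o["tool_rot"],T(GS,[.11,0,.11])[0],y))
E
```

```text
guide [ 0.63642949 -0.26771138  3.1723133 ] 0.8184323100419988 goal [ 0.63644 -0.26752  3.16964]
(array([ 20.63, -13.86,   5.37]), np.float64(-0.5), np.float64(1.11)) (array([ 10.06, -22.27,   5.33]), np.float64(-0.5), np.float64(1.11))
```

Request:
{"method": "move_arm", "body": {"increments": [[4.1,-2.8,0,-0.5,0.5],[8.2,-5.6,0,-0.5,0],[12.3,-8.4,1,-0.5,0],[16.5,-11.1,3,-0.5,0],[20.6,-13.9,5.4,-0.5,0]]}}

```text
t: 16.7
tool_pos: [0.6378, -0.3446, 0.1099]
tool_rot: [3.139, 0.054, 0.005]
contact_force: [0.8, 0.2, 0.1]
opening: 0.0003
```

Request:
{"method": "move_arm", "body": {"increments": [[0,0,0,0,0],[0,0,3,0,0],[0,0,6,0,0],[0,0,8,0,0],[0,0,8,0,0]]}}

```text
t: 17.32
tool_pos: [0.6342, -0.3456, 0.0264]
tool_rot: [-3.14, -0.053, 0.004]
contact_force: [1.1, 0.1, 0.8]
opening: -0.0001
```

```bash
python3 - <<'E'
from h import *
from station import sensors,get_image
o=sensors.get_obs();print(o["tool_pos"],o["contact_force"])
print(inc(o["tool_pos"],o["tool_rot"],T(GS,[.005,.0575,.03])[0],Fe[2]))
d=get_image("scene");cv2.imwrite("pics/s13.png",cv2.resize(d["image"][170:310,280:440,::-1],None,fx=4,fy=4,interpolation=2))
E
```

```text
[ 0.63415051 -0.34558106  0.02644006] [1.12320651 0.09854939 0.82579643]
(array([-0.04, -2.05, -0.35]), np.float64(0.31), np.float64(1.92))
```

View pics/s13.png

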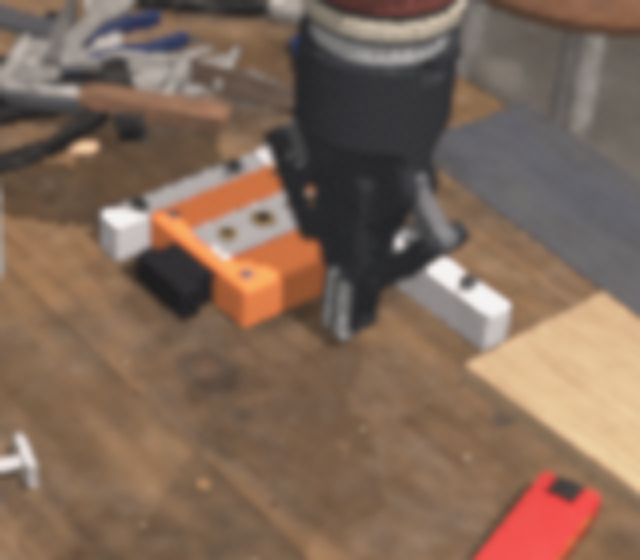

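Request:
{"method": "move_arm", "body": {"increments": [[0,-0.4,-0.2,0.3,0],[0,-0.8,-0.2,0.3,0],[0,-1.2,-0.2,0.3,0],[0,-1.5,-0.2,0.3,0]]}}

```text
t: 17.88
tool_pos: [0.6349, -0.3306, 0.0299]
tool_rot: [3.141, 0.046, 0.0]
contact_force: [0.6, 0.6, 0.2]
opening: -0.0
```

Request:
{"method": "move_arm", "body": {"increments": [[0,-0.2,0,0,0],[0,-0.4,0,0,0],[0,-0.6,0,0,0],[0,-0.6,0,0,0]]}}

```text
t: 18.38
tool_pos: [0.6346, -0.3248, 0.0296]
tool_rot: [-3.141, -0.045, 0.0]
contact_force: [-0.3, -0.1, -0.0]
opening: -0.0004
```

Request:
{"method": "move_arm", "body": {"increments": [[0,-0.1,0,0,0],[0,-0.2,0,0,0],[0,-0.3,0,0,0],[0,-0.3,0,0,0]]}}

```text
t: 18.88
tool_pos: [0.6345, -0.322, 0.0297]
tool_rot: [3.141, 0.045, 0.0]
contact_force: [-0.3, -0.0, 0.6]
opening: -0.0003
```

Request:
{"method": "move_arm", "body": {"increments": [[0,-0.1,0,0,0],[0,-0.2,0,0,0],[0,-0.3,0,0,0],[0,-0.3,0,0,0]]}}

```text
t: 19.38
tool_pos: [0.6346, -0.3216, 0.0303]
tool_rot: [3.136, 0.045, 0.002]
contact_force: [-0.1, -8.2, -1.6]
opening: 0.0001
```

Request:
{"method": "move_arm", "body": {"increments": [[0,-0.1,0,0,0],[0,-0.2,0,0,0],[0,-0.2,0,0,0]]}}

```text
t: 19.75
tool_pos: [0.6346, -0.3215, 0.0309]
tool_rot: [3.133, 0.044, 0.003]
contact_force: [-0.8, -11.6, -2.0]
opening: -0.0001
```

The guide is firmly against the short bar: 11.6 N with no movement. I'll back off and push the tongue end toward the long bar.

Request:
{"method": "move_arm", "body": {"increments": [[0,1.0,0,0,0],[0,2,0,0,0],[0,3,-2,0,0],[0,3,-6,0,0],[0,3,-10,0,0]]}}

```text
t: 20.38
tool_pos: [0.6355, -0.3473, 0.132]
tool_rot: [3.141, 0.045, 0.001]
contact_force: [1.3, 0.4, 0.2]
opening: 0.0001
```

```bash
python3 - <<'E'
from h import *
from station import sensors
o=sensors.get_obs();print(o["tool_pos"])
print(inc(o["tool_pos"],o["tool_rot"],T(GS,[.105,0,.11])[0],Fe[2]))
E
```

```text
[ 0.63545875 -0.34733843  0.13204753]
(array([-10.18,  -7.98,   2.2 ]), np.float64(0.03), np.float64(1.64))
```

Request:
{"method": "move_arm", "body": {"increments": [[-4,-1,0,0,0],[-8,-3,0,0,0],[-10.2,-6,0.5,0,0],[-10.2,-8,2.2,0,0],[-10.2,-8,2.2,0,0]]}}

```text
t: 21.0
tool_pos: [0.5307, -0.2684, 0.1063]
tool_rot: [-3.14, -0.048, 0.003]
contact_force: [0.7, -0.6, -0.8]
opening: -0.0002
```

Request:
{"method": "move_arm", "body": {"increments": [[0,0,3,0,0],[0,0,6,0,0],[0,0,8.3,0,0],[0,0,8.3,0,0]]}}

```text
t: 21.5
tool_pos: [0.5306, -0.2698, 0.0226]
tool_rot: [-3.139, -0.045, 0.005]
contact_force: [-0.3, 0.1, -0.5]
opening: 0.0002
```

```bash
python3 - <<'E'
from h import *
from station import sensors
o=sensors.get_obs();print(o["tool_pos"])
print(inc(o["tool_pos"],o["tool_rot"],T(GS,[.080,0,.022])[0],Fe[2]))
E
```

```text
[ 0.53058808 -0.26977706  0.02264173]
(array([2.59, 0.07, 0.06]), np.float64(0.04), np.float64(1.65))
```

Request:
{"method": "move_arm", "body": {"increments": [[0.7,0,0,0,0],[1.4,0,0,0,0],[2.1,0,0,0,0],[2.4,0,0,0,0],[2.4,0,0,0,0]]}}

```text
t: 22.12
tool_pos: [0.5553, -0.2692, 0.0248]
tool_rot: [3.141, 0.046, 0.0]
contact_force: [0.4, 0.4, 0.4]
opening: 0.0001
```

Request:
{"method": "move_arm", "body": {"increments": [[0.1,0,0,0,0],[0.2,0,0,0,0],[0.3,0,0,0,0],[0.3,0,0,0,0]]}}

```text
t: 22.62
tool_pos: [0.558, -0.2692, 0.0247]
tool_rot: [-3.141, -0.045, 0.0]
contact_force: [-0.7, 0.2, 0.5]
opening: -0.0001
```

Request:
{"method": "move_arm", "body": {"increments": [[0.1,0,0,0,0],[0.2,0,0,0,0],[0.3,0,0,0,0],[0.3,0,0,0,0]]}}

```text
t: 23.12
tool_pos: [0.559, -0.2691, 0.0246]
tool_rot: [-3.14, -0.046, 0.009]
contact_force: [-9.1, -0.2, 5.9]
opening: -0.0
```

Request:
{"method": "move_arm", "body": {"increments": [[0.1,0,0,0,0],[0.15,0,0,0,0],[0.15,0,0,0,0]]}}

```text
t: 23.5
tool_pos: [0.5591, -0.2691, 0.0246]
tool_rot: [-3.14, -0.046, 0.014]
contact_force: [-13.8, 0.3, 10.5]
opening: -0.0001
```

Request:
{"method": "move_arm", "body": {"increments": [[-1.0,0,0,0,0],[-2.5,0,0,0,0],[-4,0,-3,0,0],[-4,0,-8,0,0],[-4,4,-12,0,0]]}}

```text
t: 24.12
tool_pos: [0.5233, -0.3087, 0.146]
tool_rot: [-3.141, -0.049, -0.001]
contact_force: [1.2, -1.5, 0.6]
opening: -0.0003
```

Request:
{"method": "move_arm", "body": {"increments": [[-2,5,0,0,0],[-5,10,0,0,0],[-8,15,0,0,0],[-11,20,0,0,0],[-14,25,0,0,0]]}}

```text
t: 24.75
tool_pos: [0.3894, -0.5653, 0.1445]
tool_rot: [3.141, 0.045, 0.001]
contact_force: [-0.3, -0.4, 0.1]
opening: 0.0
```

```bash
python3 - <<'E'
from h import *
from station import sensors,get_image
o=sensors.get_obs();print(o["t"],o["tool_pos"],o["contact_force"])
d=get_image("scene");cv2.imwrite("pics/s14.png",d["image"][...,::-1])
d=get_image("top");pickle.dump(d,open("t14.pkl","wb"));cv2.imwrite("pics/t14f.png",d["image"][...,::-1]);cv2.imwrite("pics/t14.png",cv2.resize(d["image"][140:240,230:360,::-1],None,fx=6,fy=6,interpolation=2))
E
```

```text
24.75 [ 0.389398   -0.56528899  0.14450335] [-0.29003393 -0.40296638  0.13991857]
```

View pics/t14.png

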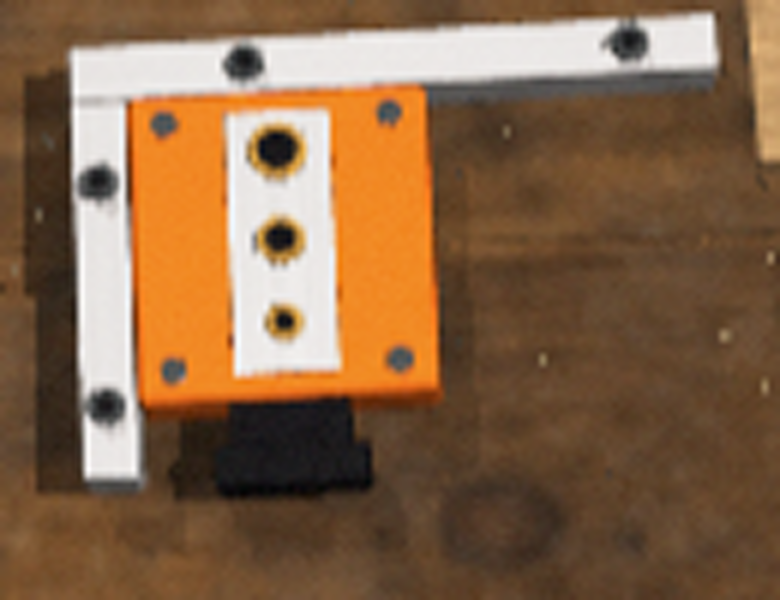

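View pics/t14f.png

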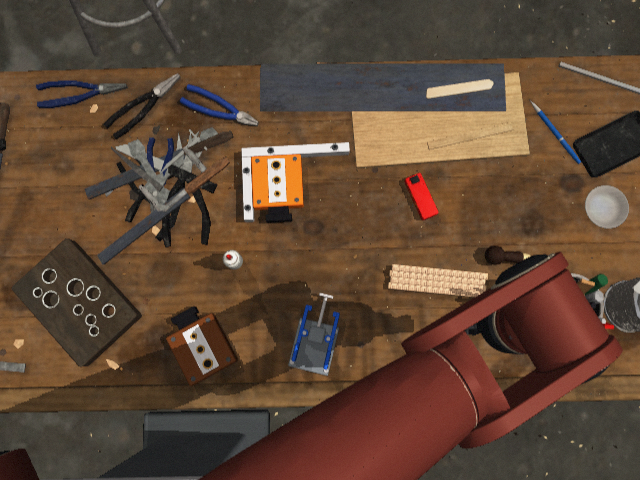

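View pics/s14.png

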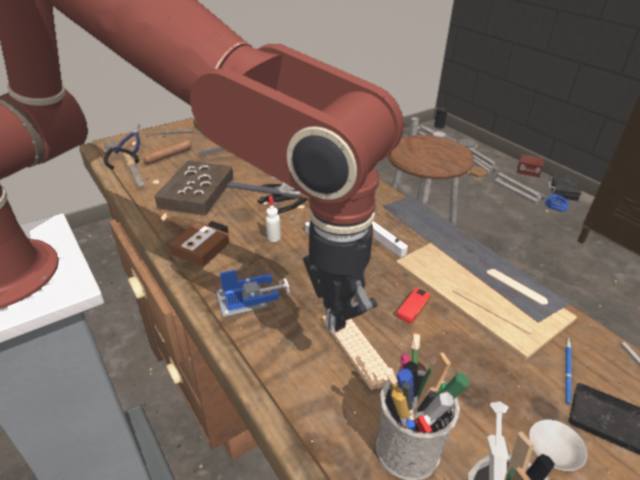

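The top view shows the guide seated in the fence corner at crop pixels (130–440, 87–405). The bottle (232,259) and case (421,196) haven't moved, and the robot is clear. I'm handing in the job.

```bash
python3 -c "
from station import order
print(order.finish_job())"
```

```text
the job is handed in; nothing more can be done
None
```

I pinched the blue tabs until the guide popped out, then let them go. I slid the guide by its tongue along the bench into the fence corner, and handed the job in at about 25 s.

- **Seating:** with the fingers closed, I pushed the guide once against each bar. It stopped firmly both times, at about 12 N into the short bar and 14 N into the long bar.
- **Position:** before those pushes, the top camera put the guide within 0.3 mm and 0.2° of the seated pose, against a calibration good to about 2 mm. The last picture looks the same. Whether any sub-millimetre gap remains rests on the push stops, because the camera can't resolve it.
- **Surroundings:** the glue bottle and red case appear at the same pixels as at the start, and nothing was touching the robot at the end.
- **Disagreement:** during the tab pinch the wrist force read about 30 N (20 N sideways). The dock seems to lie a few millimetres off my fit, but both hooks still opened. No other check failed.

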